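Switch the water filter to bypass

TASK

Take the water filter out of service: with a fingertip, push the bypass lever (the middle one, on the cross pipe nearest the robot) round to the left to its stop, so that it lies along the cross pipe, fully open. Only then push the inlet and outlet levers, in either order, outward to their stops, straight across their pipes, so that both are fully shut. Push each lever from its side with one finger, do not pinch it between the fingers, and leave the cup, bottle, tape and tin beside the manifold where they stand.

Things in the scene. Friction and masses are not known exactly. Their poses are not given: they have to be found in the camera images.
- manifold: fixed filter bypass manifold: white board 300 x 260 x 10 mm on the worktop with two pipes along its x, a cross pipe joining them near the robot, a white filter canister across the far end (top at 78 mm) and three upright lever valves. Origin: underside of the board (it spans x -128 to 172, y -130 to 130 mm); x to the filter, away from the robot; y left. Turned at most 0.25 rad
- bypass_sleeve (a point): black plastic sleeve on the end of the bypass lever: 57 long, 13 wide, 16 high, level. Origin: its middle, 56 mm from the lever's hinge axis, 74 mm above the worktop (underside at 66, top at 82 mm; the pipes and nuts below reach 51 mm). Its x axis points along the lever to the hinge, z up
- inlet_sleeve (a point): black plastic sleeve on the end of the inlet lever: 57 long, 13 wide, 16 high, level. Origin: its middle, 56 mm from the lever's hinge axis, 74 mm above the worktop (underside at 66, top at 82 mm; the pipes and nuts below reach 51 mm). Its x axis points along the lever to the hinge, z up
- outlet_sleeve (a point): black plastic sleeve on the end of the outlet lever: 57 long, 13 wide, 16 high, level. Origin: its middle, 56 mm from the lever's hinge axis, 74 mm above the worktop (underside at 66, top at 82 mm; the pipes and nuts below reach 51 mm). Its x axis points along the lever to the hinge, z up
- bypass_lever: the bypass lever, the middle one and nearest the robot, on the cross pipe. Origin: on its upright hinge axis, 74 mm above the worktop, at (-60, 0) mm in the manifold's frame. The lever runs along its own -x; its end is 85 mm from the origin
- inlet_lever: the same for the inlet lever, on the left pipe: hinge axis at (55, 90) mm in the manifold's frame
- outlet_lever: the same for the outlet lever, on the right pipe: hinge axis at (55, -90) mm in the manifold's frame
- bypass_angle (a joint): angle of the bypass lever, rad: 0 = shut, pointing to the manifold's -x (to the robot), straight across its pipe; grows clockwise seen from above; 1.571 = end stop, fully open, along the cross pipe, pointing to the manifold's +y (left). Starts at 0 to 0.35. Stiff: about 0.16 N m (3 N at the sleeve's middle), no spring, it stays where it is left
- inlet_angle (a joint): angle of the inlet lever, rad: 0 = open, along its pipe, pointing to the manifold's -x; grows clockwise seen from above; 1.571 = end stop, fully shut, straight across its pipe, pointing outward to the manifold's +y (left). Starts at 0 to 0.3. Stiff as the bypass lever
- outlet_angle (a joint): angle of the outlet lever, rad: 0 = open, along its pipe, pointing to the manifold's -x; grows anticlockwise seen from above; 1.571 = end stop, fully shut, straight across its pipe, pointing outward to the manifold's -y (right). Starts at 0 to 0.3. Stiff as the bypass lever
- dosing_ball: open dosing cup, 66 mm across, 50 high, loose on the worktop, bystander; origin at the centre of its underside
- bottle_1: small brown dropper bottle, 33 mm across, 102 high, loose on the worktop, bystander; origin at the centre of its underside
- tape_1: roll of black tape, 58 mm across, 19 high, loose on the worktop, bystander; origin at the centre of its underside
- sewing_tin: shut flat tin, 70 x 114 x 37 mm, loose on the worktop, bystander; origin at the centre of its underside

How it is judged:
By the outcome, as a careful person would: the job done as asked, in the order asked, and still so for the second after the job is handed in, with the robot touching nothing.
It also fails if it takes over 64 s, if anything falls off the work surface, if the arm or the gripper's body presses on something with over 40 N, if the wrist force passes 120 N, or if a joint passes its speed limit or range.

ROBOT

A 6-joint arm with a two-finger parallel gripper is mounted at the origin on a cart in front of the work surface, level with it; the furniture and walls round the work are solid. World frame = base frame: x ahead of the robot, y to its left, z up, the work surface at z = 0. Lengths are in m, angles in rad, forces in N, time in s.
With the tool pointing down it reaches from about 0.35 to 0.875 m from the base axis. Payload 4.2 kg.
Tool frame: the origin (TCP) lies at the very end of the fingers, on their centre line; the grasp point (between the pads) lies 19 mm behind it; z points along the fingers, y is the line along which they close (so a half turn about z gives the same grasp; the last joint's range is limited). The gripper opens to 85 mm and grips with 20 to 120 N. Pads are 22 mm wide; open, the fingers measure 114 mm over their backs; the gripper's body (76 mm by 85 mm) begins 54 mm behind the grasp point. The pads swing forward as they close: fully open they stand 13 mm farther back than shut.
Start: joints at [-0.501, 0.385, 0.008, 0, -1.194, -0.259], TCP at [0.453, -0.431, 0.231] pointing down, gripper open.
Joint ranges: [-3.14, 3.14], [-1.21, 2.06], [-1.07, 1.41], [-3.16, 2.05], [-2.99, -0.16], [-3.1, 3.1]. Speed limits (rad/s): [2.79, 2.79, 3.14, 3.14, 3.14, 3.14].

INTERFACE

Orientations are given as a rotation vector (axis times angle).
In Python, from workcell import read_state, grab_frame, get_calibration, finish_job gives the robot as it stands.
- The arm moves only by the shell command python3 -m handwheel 'ROWS' [FORCE]. ROWS is text: rows parted by semicolons, each of 7 numbers parted by spaces: the closure, from 0 (fully open) to 1 (shut), then the shift along the tool's x, y, z in cm, then the turn, a rotation vector about the tool's x, y, z in rad. In form: hand x y z ax ay az; .... A call has exactly 8 rows; each row shifts and turns the commanded pose from where the row before left it, along the tool's axes as they then stand; what a row does not reach is not made up. A row lasts 1/8 s, in which the tool goes at most 62.5 mm and 10.7 degrees, less where a joint would pass 70% of its speed; a pose out of reach is approached as far as the arm can. A call with a gripper value outside its range is refused whole. The fingers move at their own pace and stop on an object; FORCE is the grip in N (left out, the last holds). Time passes only in rows, so rows that do not move let the fingers close, or fill a call up. It gives the time, the measured TCP pose, the force, the opening and the grip force at its end, in the units of the state.
- read_state(): the state, without advancing time (a new reading comes with each control period).
- grab_frame(name): name is "side" or "top"; returns (picture, depth): 420x560x3 uint8, red, green, blue; 420x560 float32, m along the optical axis (not along the pixel's ray), 0 where there is no reading.
- get_calibration(name): a dict with "K" (3x3 intrinsics, pixels), "k1" (the pictures are not rectified: a ray, as slopes to the right and down, at radius r is drawn at 1 + k1 r^2 times it, then the intrinsics apply), "R" (3x3) and "t" (3): a world point X has camera coordinates R X + t. Camera axes: x right, y down, z forward; pixel columns grow to the right and rows downward; lengths in m; the calibration is good to about 2 mm. A picture is of the moment at which its call begins. get_calibration takes no time and is no camera call.
- finish_job(): hands the job in; it is judged then, once.
The state is a dict: "time": time; "q": joint angles; "joint_velocities": joint speeds; "effort": joint torques, N m; "tcp_pos": TCP position; "tcp_rot": TCP orientation; "force": force on the tool from outside, world axes, zero at the start; "moment": the same for the moment, N m; "grip_width": finger opening in m; "gripper_force": force on a finger pad.
Only numpy, scipy, OpenCV 4.12 (cv2) and the standard library are available. Lean on these libraries where they do the work, as an engineer would, in place of code of your own. Each camera call takes 0.05 s, during which the arm holds its last target. There are 200 camera calls.

## Working session

There is one attempt and no reset: what is moved stays moved. The work goes in short steps, Python scripts to look and compute and a shell command to move; the robot and the scene stay as the last step left them, time stands still between calls to the robot, and variables do not carry over. Pictures are saved under pics/ and viewed, at most 10 in all, crops included, and the job is handed in when it is done.

```bash
mkdir -p pics
cat > h.py <<'E'
import numpy as np, cv2
from workcell import *
def rays(name,uv):
    c=get_calibration(name);K=c['K'];uv=np.atleast_2d(np.array(uv,float))
    p=cv2.undistortPoints(uv[:,None],np.array(K),np.array([c['k1'],0,0,0,0.]))[:,0]
    R=np.array(c['R']);t=np.array(c['t'])
    return -R.T@t,(np.c_[p,np.ones(len(p))]@R)
def onz(name,uv,z):
    o,d=rays(name,uv);return o+d*((z-o[2])/d[:,2])[:,None]
def proj(name,X):
    c=get_calibration(name);p=np.atleast_2d(X)@np.array(c['R']).T+np.array(c['t']);s=p[:,:2]/p[:,2:]
    r=(s**2).sum(1)[:,None];s=s*(1+c['k1']*r);K=np.array(c['K']);return s@K[:2,:2].T+K[:2,2]
def cloud(name,depth):
    h,w=depth.shape;u,v=np.meshgrid(np.arange(w),np.arange(h))
    c=get_calibration(name);o,d=rays(name,np.c_[u.ravel(),v.ravel()])
    P=o+d*depth.reshape(-1,1);return P.reshape(h,w,3)
E
python3 - <<'E'
from h import *
for n in('top','side'):
    p,d=grab_frame(n);cv2.imwrite(f'pics/{n}0.png',p[:,:,::-1]);np.savez(f'{n}0.npz',p=p,d=d)
    c=get_calibration(n);print(n,rays(n,[[280,210]]))
s=read_state();print(s['tcp_pos'],s['tcp_rot'],s['time'],s['force'])
E
```

```text
top (array([0.46116715, 0.04249791, 0.93876205]), array([[ 0.11399718, -0.01631118, -0.99379832]]))
side (array([0.64621925, 0.51000418, 0.92039611]), array([[-0.13140539, -0.47925749, -0.86782633]]))
[ 0.45265341 -0.4302148   0.23035914] [ 1.23844678e+00 -2.88624618e+00 -2.70331016e-03] 0.1 [ 0.3249012   0.07969561 -0.28741056]
```

View pics/top0.png

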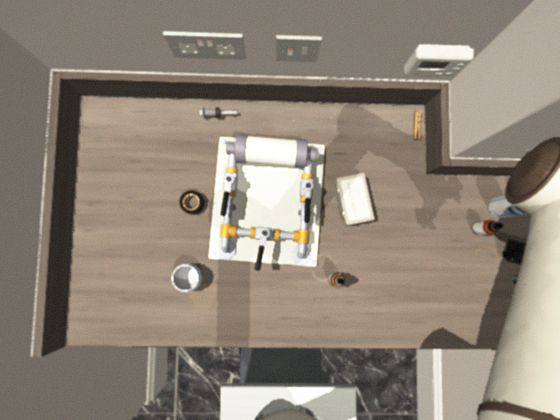

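View pics/side0.png

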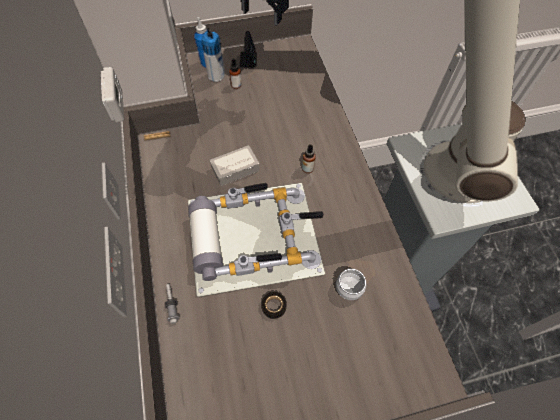

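The top view shows the manifold at about (268,200). The sleeves are at (260,258) bypass, (225,203) inlet and (307,210) outlet. The tape is at (191,202), the cup at (187,277), the tin at (355,198) and the bottle at (338,280).

```bash
cat > m.py <<'E'
from h import *
def sleeves(n,p,d,verbose=1):
    P=cloud(n,d);m=((p.max(2)<60)&(P[...,2]>.06)&(P[...,2]<.1)).astype(np.uint8)
    N,l,s,c=cv2.connectedComponentsWithStats(m)
    for i in range(1,N):
        if s[i,4]>40:
            v,u=np.where(l==i);X=onz(n,np.c_[u,v],.082)[:,:2]
            r=cv2.minAreaRect((X*1000).astype(np.float32))
            a=cv2.PCACompute((X).astype(np.float32),None)[1][0]
            print(n,c[i].round(),s[i,4],np.round(r[0]),np.round(r[1]),'dir',a.round(3), 'z',np.median(P[v,u,2]).round(3))
E
python3 - <<'E'
from m import *
for n in('top','side'):
    z=np.load(n+'0.npz');p,d=z['p'],z['d'];sleeves(n,p,d);P=cloud(n,d)
    inb=(P[...,0]>.25)&(P[...,0]<.8)&(abs(P[...,1])<.35)
    m=((p.min(2)>150)&(P[...,2]<.02)&inb).astype(np.uint8)
    N,l,s,c=cv2.connectedComponentsWithStats(m);i=1+s[1:,4].argmax()
    v,u=np.where(l==i);X=onz(n,np.c_[u,v],.01)[:,:2]
    r=cv2.minAreaRect((X*1000).astype(np.float32));print(n,'board',r,cv2.boxPoints(r).round().tolist())
    # objects
    m=((P[...,2]>.012)&inb).astype(np.uint8);N,l,s,c=cv2.connectedComponentsWithStats(m)
    for i in range(1,N):
        if s[i,4]>60:
            Q=P[l==i];print('obj',c[i].round(),Q[:,:2].min(0).round(3),Q[:,:2].max(0).round(3),Q[:,2].max().round(3))
E
```

```text
top [146. 156.] 4554 [545.  96.] [864. 604.] dir [-0.514  0.858] z 0.077
top [475. 168.] 206 [ 664. -415.] [174.   7.] dir [-0.  1.] z 0.073
top [225. 203.] 78 [572. 152.] [ 8. 48.] dir [ 0.991 -0.135] z 0.082
top [307. 210.] 98 [561. -32.] [50.  9.] dir [ 0.999 -0.039] z 0.082
top [494. 226.] 99 [ 532. -458.] [18. 32.] dir [-0.102  0.995] z 0.078
top [520. 249.] 72 [ 482. -512.] [18. 21.] dir [-0.53   0.848] z 0.07
top [259. 258.] 70 [452.  72.] [ 8. 49.] dir [ 0.989 -0.148] z 0.082
top board ((599.2735595703125, 55.53919982910156), (159.1360626220703, 158.66136169433594), 87.03347778320312) [[516.0, -20.0], [674.0, -28.0], [683.0, 131.0], [524.0, 139.0]]
obj [438. 141.] [ 0.461 -0.35 ] [0.8   0.042] 0.939
obj [211. 115.] [0.461 0.042] [0.8   0.227] 0.939
obj [267. 192.] [ 0.426 -0.059] [0.742 0.183] 0.939
obj [531. 300.] [ 0.323 -0.262] [0.594 0.042] 0.939
obj [354. 199.] [ 0.461 -0.193] [0.658 0.042] 0.939
obj [191. 202.] [0.461 0.042] [0.611 0.269] 0.939
obj [187. 277.] [0.374 0.042] [0.461 0.273] 0.939
obj [336. 279.] [ 0.389 -0.122] [0.461 0.042] 0.939
side [247.  43.] 150 [ 47
[... 301 characters left out ...]
1.    -0.009] z 0.079
side [311. 215.] 137 [454.  76.] [16. 54.] dir [ 0.986 -0.165] z 0.08
side [269. 257.] 155 [571. 156.] [15. 53.] dir [ 0.991 -0.135] z 0.08
side board ((593.6276245117188, 43.02865219116211), (158.87026977539062, 155.4068603515625), 86.91142272949219) [[512.0, -32.0], [667.0, -40.0], [675.0, 118.0], [520.0, 127.0]]
obj [171. 112.] [ 0.664 -0.35 ] [ 0.8  -0.33] 0.103
obj [234. 164.] [ 0.533 -0.196] [ 0.657 -0.106] 0.042
obj [308. 159.] [ 0.387 -0.12 ] [ 0.421 -0.089] 0.101
obj [244. 232.] [ 0.426 -0.073] [0.74  0.177] 0.085
obj [351. 284.] [0.372 0.208] [0.437 0.273] 0.054
obj [273. 304.] [0.554 0.212] [0.609 0.268] 0.021
obj [174. 309.] [0.791 0.18 ] [0.8   0.228] 0.028
```

```bash
python3 -m handwheel '1 -4.3 4.15 0 0 0 0;1 -4.3 4.15 0 0 0 0;1 -4.3 4.15 0 0 0 0;1 -4.3 4.15 0 0 0 0;1 -4.3 4.15 0 0 0 0;1 -4.3 4.15 0 0 0 0;1 -4.3 4.15 0 0 0 0;1 -4.1 4 0 0 0 0' 20
python3 -m handwheel '1 0 0 1 0 0 -0.18;1 0 0 1 0 0 -0.18;1 0 0 1 0 0 -0.18;1 0 0 1 0 0 -0.18;1 0 0 1 0 0 -0.18;1 0 0 1 0 0 -0.18;1 0 0 1 0 0 -0.18;1 0 0 1 0 0 -0.18'
python3 -m handwheel '1 0 0 0 0 0 -0.185;1 0 0 0 0 0 -0.185;1 0 0 0 0 0 -0.185;1 0 0 0 0 0 -0.185;1 0 0 0 0 0 0;1 0 0 0 0 0 0;1 0 0 0 0 0 0;1 0 0 0 0 0 0'
cat > w.py <<'E'
# python3 w.py X Y (mm) -> shift in tool axes, cm, from the present pose; prints tool axes
import sys
from h import *
s=read_state();R=cv2.Rodrigues(np.array(s['tcp_rot']))[0];p=np.array(s['tcp_pos'])
g=np.array([float(a) for a in sys.argv[1:4]])/1000
print('t',s['time'],'p',p.round(4),'yaw y',np.degrees(np.arctan2(R[1,1],R[0,1])).round(1),'z',R[:,2].round(3),'q',np.round(s['q'],2),'F',np.round(s['force'],1),'w',s['grip_width'])
print('tool shift cm',(R.T@(g-p)*100).round(2))
E
python3 w.py 449 45 62
```

```text
time: 1.1
tcp_pos: [0.4485, 0.0469, 0.2312]
tcp_rot: [-1.239, 2.887, 0.0]
force: [1.0, 0.3, 0.5]
grip_width: 0.0
gripper_force: 0.0
time: 2.1
tcp_pos: [0.4487, 0.0449, 0.1507]
tcp_rot: [2.839, -1.345, -0.001]
force: [-0.0, -0.1, 0.4]
grip_width: 0.0001
gripper_force: 0.0
time: 3.1
tcp_pos: [0.4491, 0.045, 0.1513]
tcp_rot: [3.133, -0.238, -0.0]
force: [-0.3, -0.4, 1.0]
grip_width: -0.0004
gripper_force: 0.0
t 3.1 p [0.4491 0.045  0.1513] yaw y -98.7 z [-0.  0. -1.] q [ 0.46  0.17 -0.52 -0.   -0.88  0.96] F [-0.3 -0.4  1. ] w -0.00035637888389032743
tool shift cm [-0.01  0.01  8.93]
```

```bash
python3 -m handwheel '1 0 0 1.2 0 0 0;1 0 0 1.2 0 0 0;1 0 0 1.2 0 0 0;1 0 0 1.2 0 0 0;1 0 0 1.2 0 0 0;1 0 0 1.2 0 0 0;1 0 0 1 0 0 0;1 0 0 0.7 0 0 0'
python3 - <<'E'
from m import *
for n in ['side']:
    p,d=grab_frame(n);sleeves(n,p,d)
    cv2.imwrite(f'pics/{n}1.png',cv2.resize(p[140:320,170:400,::-1],None,fx=3,fy=3))
E
```

```text
time: 4.1
tcp_pos: [0.449, 0.045, 0.0616]
tcp_rot: [3.132, -0.237, -0.001]
force: [0.6, -0.2, 0.3]
grip_width: 0.0001
gripper_force: 0.0
side [247.  43.] 142 [ 475. -545.] [111.  18.] dir [0.221 0.975] z 0.076
side [234.  66.] 64 [ 532. -456.] [47. 17.] dir [0.141 0.99 ] z 0.075
side [145. 280.] 1111 [839.  37.] [761.   9.] dir [0. 1.] z 0.078
side [457. 159.] 79 [47.  8.] [25. 94.] dir [-0.212  0.977] z 0.09
side [256. 187.] 131 [561. -27.] [17. 52.] dir [ 1.    -0.016] z 0.079
side [311. 215.] 134 [454.  76.] [16. 54.] dir [ 0.985 -0.17 ] z 0.08
side [269. 257.] 156 [571. 156.] [15. 53.] dir [ 0.99  -0.138] z 0.08
```

View pics/side1.png

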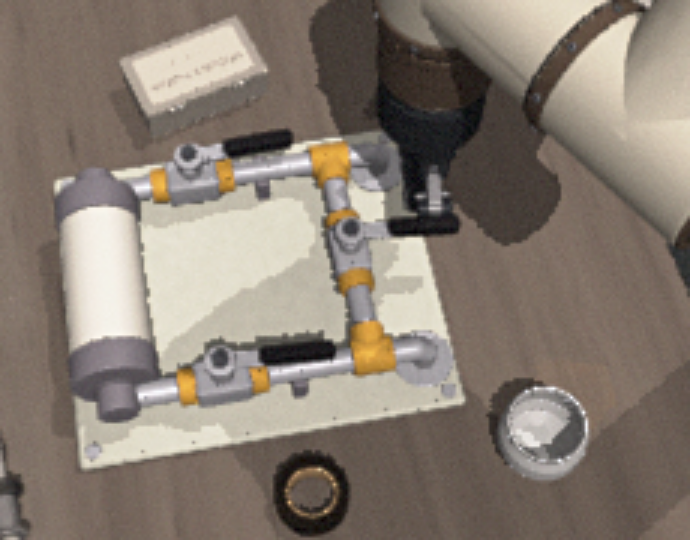

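The picture shows the shut fingers at crop (432,190), standing at the right side of the bypass sleeve at (425,225). The lever hasn't moved yet.

```bash
python3 -m handwheel '1 0 -0.4 0 0 0 0;1 0 -0.4 0 0 0 0;1 -0.28 -1 0 0 0 0.1745;1 -0.28 -1 0 0 0 0.1745;1 -0.28 -1 0 0 0 0.1745;1 -0.28 -1 0 0 0 0.1745;1 -0.28 -1 0 0 0 0.1745;1 -0.28 -1 0 0 0 0.1745'
python3 - <<'E'
from m import *
p,d=grab_frame('side');sleeves('side',p,d)
E
python3 w.py 492 121 62
```

```text
time: 5.15
tcp_pos: [0.4674, 0.1091, 0.0624]
tcp_rot: [2.587, -1.777, -0.002]
force: [-2.0, -3.2, 1.2]
grip_width: -0.0
gripper_force: 1.4
side [247.  43.] 143 [ 475. -545.] [111.  18.] dir [0.218 0.976] z 0.076
side [234.  66.] 66 [ 531. -455.] [47. 20.] dir [0.124 0.992] z 0.077
side [145. 281.] 1112 [839.  37.] [761.  10.] dir [0. 1.] z 0.077
side [256. 187.] 132 [561. -27.] [17. 52.] dir [ 1.    -0.015] z 0.079
side [305. 237.] 83 [479. 129.] [24. 31.] dir [-0.007  1.   ] z 0.08
side [269. 257.] 155 [571. 156.] [15. 53.] dir [ 0.993 -0.121] z 0.08
t 5.2 p [0.4687 0.11   0.0624] yaw y -159.1 z [-0.001 -0.001 -1.   ] q [ 0.57  0.35 -0.55  0.   -0.67 -0.21] F [-1.  -1.7  0.3] w 7.318743951731401e-05
tool shift cm [-0.19 -2.57  0.04]
```

```bash
python3 -m handwheel '1 -0.28 -1 0 0 0 0.1745;1 -0.28 -1 0 0 0 0.1745;1 -0.1 -0.4 0 0 0 0.07;1 0 -0.1 0 0 0 0;1 0 -0.1 0 0 0 0;1 0 -0.1 0 0 0 0;1 0 0 0 0 0 0;1 0 0 0 0 0 0'
python3 w.py 492 121 62
```

```text
time: 6.2
tcp_pos: [0.4913, 0.1217, 0.0621]
tcp_rot: [2.17, -2.269, -0.003]
force: [-7.2, 4.3, 2.5]
grip_width: -0.0001
gripper_force: 4.0
t 6.2 p [0.4913 0.1217 0.0621] yaw y 177.4 z [-0.003 -0.    -1.   ] q [ 0.56  0.38 -0.49 -0.   -0.7  -0.61] F [-7.2  4.3  2.5] w -0.00012017037748372812
tool shift cm [ 0.06 -0.08  0.01]
```

```bash
python3 -m handwheel '1 0 -0.1 0 0 0 0;1 0 -0.1 0 0 0 0;1 0 -0.1 0 0 0 0;1 0 -0.1 0 0 0 0;1 0 0 0 0 0 0;1 0 0 0 0 0 0;1 0 0 0 0 0 0;1 0 0 0 0 0 0'
python3 w.py 492 121 62
python3 - <<'E'
from m import *
for n in('side','top'):
    p,d=grab_frame(n);sleeves(n,p,d)
cv2.imwrite('pics/s2.png',cv2.resize(grab_frame('side')[0][140:320,170:400,::-1],None,fx=3,fy=3))
E
```

```text
time: 7.2
tcp_pos: [0.4916, 0.1215, 0.062]
tcp_rot: [2.165, -2.265, -0.009]
force: [-19.2, 10.0, 11.2]
grip_width: 0.0001
gripper_force: 10.1
t 7.2 p [0.4916 0.1215 0.062 ] yaw y 177.4 z [-0.01  -0.001 -1.   ] q [ 0.56  0.39 -0.49 -0.01 -0.71 -0.6 ] F [-19.2  10.   11.2] w 8.519092295168668e-05
tool shift cm [ 0.05 -0.04  0.  ]
side [247.  43.] 143 [ 475. -545.] [111.  18.] dir [0.217 0.976] z 0.075
side [234.  66.] 63 [ 531. -455.] [47. 20.] dir [0.113 0.994] z 0.077
side [145. 281.] 1108 [839.  37.] [761.   9.] dir [0. 1.] z 0.077
side [256. 187.] 138 [560. -28.] [18. 54.] dir [ 1.   -0.02] z 0.08
side [293. 242.] 88 [513. 134.] [33. 19.] dir [0.362 0.932] z 0.08
side [269. 257.] 151 [571. 156.] [15. 53.] dir [ 0.991 -0.133] z 0.08
top [146. 156.] 4596 [545.  96.] [864. 604.] dir [-0.514  0.858] z 0.077
top [499. 169.] 327 [ 664. -471.] [281.   6.] dir [0. 1.] z 0.073
top [307. 210.] 87 [561. -32.] [50.  9.] dir [ 0.999 -0.047] z 0.082
top [494. 226.] 91 [ 532. -457.] [18. 30.] dir [-0.071  0.997] z 0.078
top [537. 253.] 375 [ 473. -553.] [102.  22.] dir [0.232 0.973] z 0.076
```

View pics/s2.png

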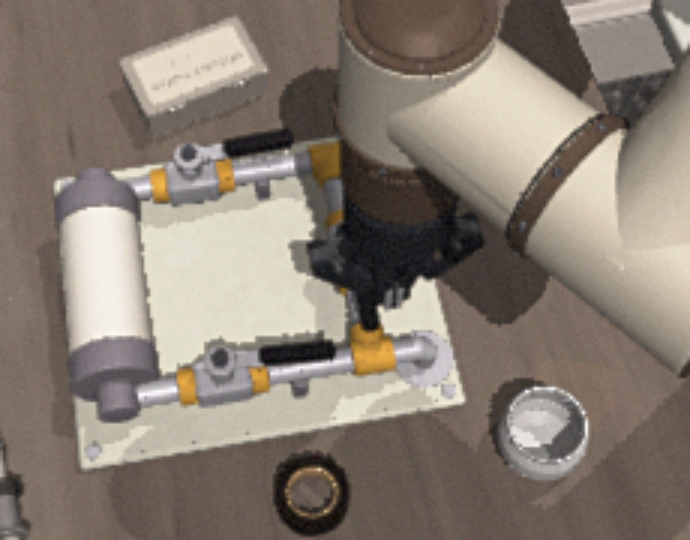

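The picture shows the finger still behind the bypass sleeve, which runs across to crop (370,315) along the cross pipe. Force rose to 19 N with no motion, so the lever is at its stop. Next I back off, lift and turn for the inlet.

```bash
python3 -m handwheel '1 0 1 0 0 0 0;1 0 1.5 0 0 0 0;1 0 0 -3 0 0 0;1 0 0 -3 0 0 -0.184;1 0 0 -1 0 0 -0.184;1 0 0 0 0 0 -0.184;1 0 0 0 0 0 -0.184;1 0 0 0 0 0 -0.184'
python3 -m handwheel '1 0 0 0 0 0 -0.184;1 0 0 0 0 0 -0.184;1 0 0 0 0 0 -0.184;1 0 0 0 0 0 0;1 0 0 0 0 0 0;1 0 0 0 0 0 0;1 0 0 0 0 0 0;1 0 0 0 0 0 0'
python3 w.py 567 126 131;python3 - <<'E'
from m import *
p,d=grab_frame('side');sleeves('side',p,d)
cv2.imwrite('pics/s3.png',cv2.resize(p[140:320,170:400,::-1],None,fx=3,fy=3))
E
```

```text
time: 8.35
tcp_pos: [0.4721, 0.1223, 0.1325]
tcp_rot: [-2.956, 1.063, -0.002]
force: [0.1, -0.1, 0.8]
grip_width: 0.0002
gripper_force: 0.0
time: 9.35
tcp_pos: [0.4722, 0.1225, 0.1323]
tcp_rot: [3.133, -0.228, 0.0]
force: [-0.6, 1.0, -0.3]
grip_width: -0.0002
gripper_force: 0.0
t 9.35 p [0.4722 0.1225 0.1323] yaw y -98.3 z [ 0. -0. -1.] q [ 0.59  0.26 -0.46  0.   -0.85  0.84] F [-0.6  1.  -0.3] w -0.0002202585462270221
tool shift cm [ 9.33 -1.72  0.13]
side [247.  43.] 145 [ 475. -545.] [111.  18.] dir [0.213 0.977] z 0.076
side [234.  66.] 67 [ 530. -457.] [51. 20.] dir [0.123 0.992] z 0.077
side [145. 281.] 1105 [839.  37.] [761.   9.] dir [0. 1.] z 0.077
side [256. 187.] 132 [561. -27.] [17. 52.] dir [ 1.    -0.009] z 0.079
side [291. 238.] 128 [513. 123.] [56. 13.] dir [0.077 0.997] z 0.08
side [269. 257.] 153 [571. 156.] [15. 53.] dir [ 0.992 -0.126] z 0.08
```

View pics/s3.png

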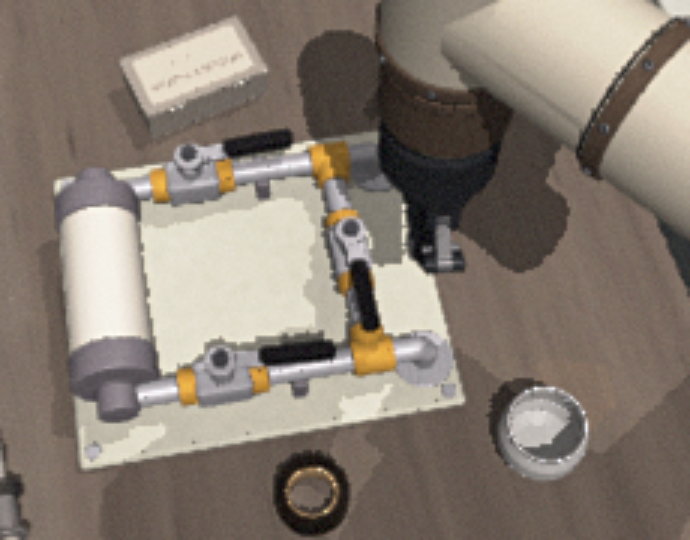

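The picture shows the bypass sleeve at crop (363,295), lying along the cross pipe, so that valve is fully open. The inlet lever is next.

```bash
python3 -m handwheel '1 2.33 -0.43 0 0 0 0;1 2.33 -0.43 0 0 0 0;1 2.33 -0.43 0 0 0 0;1 2.33 -0.43 0 0 0 0;1 0 0 2 0 0 0;1 0 0 2 0 0 0;1 0 0 2 0 0 0;1 0 0 1 0 0 0'
python3 w.py 567 126 62
python3 -m handwheel '1 0 -0.4 0 0 0 0;1 0 -0.4 0 0 0 0;1 -0.28 -1 0 0 0 0.1745;1 -0.28 -1 0 0 0 0.1745;1 -0.28 -1 0 0 0 0.1745;1 -0.28 -1 0 0 0 0.1745;1 -0.28 -1 0 0 0 0.1745;1 -0.28 -1 0 0 0 0.1745'
python3 w.py 609 203 62
```

```text
time: 10.4
tcp_pos: [0.5664, 0.1258, 0.0611]
tcp_rot: [3.132, -0.228, -0.003]
force: [1.0, -0.7, -0.7]
grip_width: 0.0002
gripper_force: 0.0
t 10.4 p [0.5664 0.1258 0.0611] yaw y -98.3 z [-0.002 -0.001 -1.   ] q [ 0.5   0.49 -0.31 -0.   -0.78  0.93] F [ 1.  -0.7 -0.7] w 0.00023186686464049232
tool shift cm [ 0.06 -0.03 -0.09]
time: 11.4
tcp_pos: [0.5852, 0.1909, 0.063]
tcp_rot: [2.594, -1.77, -0.002]
force: [-2.3, -1.6, 1.6]
grip_width: 0.0002
gripper_force: 1.5
t 11.4 p [0.5852 0.1909 0.063 ] yaw y -158.6 z [-0.002 -0.001 -1.   ] q [ 0.58  0.53 -0.22 -0.   -0.82 -0.2 ] F [-2.3 -1.6  1.6] w 0.0002205408789067332
tool shift cm [-0.26 -2.66  0.1 ]
```

```bash
python3 -m handwheel '1 -0.28 -1 0 0 0 0.1745;1 -0.28 -1 0 0 0 0.1745;1 -0.1 -0.4 0 0 0 0.07;1 0 -0.1 0 0 0 0;1 0 -0.1 0 0 0 0;1 0 -0.1 0 0 0 0;1 0 -0.1 0 0 0 0;1 0 0 0 0 0 0'
python3 w.py 609 203 62
python3 -m handwheel '1 0 -0.1 0 0 0 0;1 0 -0.1 0 0 0 0;1 0 -0.1 0 0 0 0;1 0 -0.1 0 0 0 0;1 0 0 0 0 0 0;1 0 0 0 0 0 0;1 0 0 0 0 0 0;1 0 0 0 0 0 0'
python3 w.py 609 203 62
```

```text
time: 12.4
tcp_pos: [0.6112, 0.2029, 0.0625]
tcp_rot: [2.176, -2.265, -0.001]
force: [-4.7, 3.5, 2.9]
grip_width: 0.0001
gripper_force: 2.4
t 12.4 p [0.6112 0.2029 0.0625] yaw y 177.7 z [-0.001  0.    -1.   ] q [ 0.57  0.57 -0.14 -0.   -0.86 -0.61] F [-4.7  3.5  2.9] w 8.754624605774101e-05
tool shift cm [-0.    0.22  0.05]
time: 13.4
tcp_pos: [0.6114, 0.2028, 0.0624]
tcp_rot: [2.172, -2.261, -0.007]
force: [-14.3, 5.9, 8.6]
grip_width: -0.0
gripper_force: 7.6
t 13.4 p [0.6114 0.2028 0.0624] yaw y 177.7 z [-0.008 -0.001 -1.   ] q [ 0.57  0.57 -0.13 -0.   -0.87 -0.61] F [-14.3   5.9   8.6] w -5.941909834765087e-07
tool shift cm [-0.01  0.24  0.04]
```

The finger didn't move while force rose from about 5 to 14 N, so the inlet lever is at its stop. Next I withdraw and go over to the outlet.

```bash
python3 -m handwheel '1 0 1 0 0 0 0;1 0 1.5 0 0 0 0;1 0 0 -3.5 0 0 0;1 0 0 -3.5 0 0 0;1 5 0.5 0 0 0 0;1 5 0.5 0 0 0 0;1 5 0.5 0 0 0 0;1 5 0.5 0 0 0 0'
python3 -m handwheel '1 0 0 0 0 0 0.173;1 0 0 0 0 0 0.173;1 0 0 0 0 0 0.173;1 0 0 0 0 0 0.173;1 0 0 0 0 0 0.173;1 0 0 0 0 0 0.173;1 0 0 0 0 0 0.173;1 0 0 0 0 0 0.173'
python3 -m handwheel '1 0 0 0 0 0 0.171;1 0 0 0 0 0 0;1 0 0 0 0 0 0;1 0 0 0 0 0 0;1 0 0 0 0 0 0;1 0 0 0 0 0 0;1 0 0 0 0 0 0;1 0 0 0 0 0 0'
python3 w.py 562 0 62;python3 - <<'E'
from m import *
for n in('side','top'):
    p,d=grab_frame(n);sleeves(n,p,d)
    cv2.imwrite(f'pics/{n}4.png',cv2.resize(p[140:320,170:400,::-1],None,fx=3,fy=3))
E
```

```text
time: 14.4
tcp_pos: [0.5629, 0.0024, 0.1327]
tcp_rot: [-2.176, 2.264, -0.003]
force: [0.1, -0.8, 0.1]
grip_width: 0.0002
gripper_force: 0.0
time: 15.4
tcp_pos: [0.5632, 0.0038, 0.1325]
tcp_rot: [-0.221, 3.132, -0.001]
force: [0.4, -1.4, 0.6]
grip_width: -0.0001
gripper_force: 0.0
time: 16.4
tcp_pos: [0.5626, 0.0046, 0.1323]
tcp_rot: [0.038, 3.141, 0.0]
force: [-1.2, 0.9, -0.2]
grip_width: -0.0002
gripper_force: 0.0
t 16.4 p [0.5626 0.0046 0.1323] yaw y 88.6 z [ 0.  0. -1.] q [ 0.3   0.37 -0.28 -0.   -0.92 -1.89] F [-1.2  0.9 -0.2] w -0.00015431863960784113
tool shift cm [ 0.05 -0.46  7.03]
side [247.  38.] 88 [ 471. -567.] [66. 18.] dir [0.193 0.981] z 0.077
side [145. 281.] 1110 [839.  39.] [758.   9.] dir [-0.  1.] z 0.078
side [463. 161.] 148 [35. 12.] [ 45. 115.] dir [-0.478  0.879] z 0.092
side [249. 189.] 55 [572. -28.] [18. 30.] dir [ 0.907 -0.421] z 0.078
side [291. 238.] 128 [513. 123.] [56. 13.] dir [0.075 0.997] z 0.08
side [247. 285.] 134 [631. 205.] [57. 12.] dir [0.06  0.998] z 0.08
top [146. 156.] 4579 [545.  96.] [605. 864.] dir [-0.515  0.857] z 0.077
top [498. 169.] 335 [ 664. -467.] [288.   7.] dir [-0.001  1.   ] z 0.073
top [494. 226.] 88 [ 532. -457.] [18. 30.] dir [-0.075  0.997] z 0.077
top [243. 231.] 61 [512. 111.] [35. 10.] dir [0.055 0.998] z 0.082
top [537. 253.] 370 [ 474. -552.] [102.  22.] dir [0.23  0.973] z 0.076
top [338. 280.] 71 [ 408. -103.] [25. 18.] dir [0.478 0.878] z 0.08
```

View pics/side4.png

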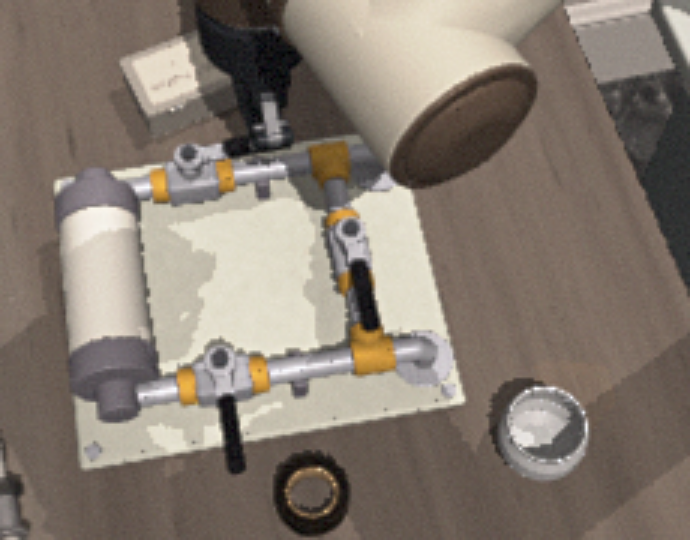

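The picture shows the inlet sleeve at crop (232,430), straight out across its pipe. The finger is above the inner side of the outlet sleeve at (265,135). Now I descend and make the mirrored arc.

```bash
python3 -m handwheel '1 0 0 2 0 0 0;1 0 0 2 0 0 0;1 0 0 2 0 0 0;1 0 0 1 0 0 0;1 0 -0.4 0 0 0 0;1 0 -0.4 0 0 0 0;1 0 -0.4 0 0 0 0;1 0 0 0 0 0 0'
python3 w.py 562 -8 62
python3 -m handwheel '1 0.28 -1 0 0 0 -0.1745;1 0.28 -1 0 0 0 -0.1745;1 0.28 -1 0 0 0 -0.1745;1 0.28 -1 0 0 0 -0.1745;1 0.28 -1 0 0 0 -0.1745;1 0.28 -1 0 0 0 -0.1745;1 0 0 0 0 0 0;1 0 0 0 0 0 0'
python3 w.py 593 -86 62
```

```text
time: 17.5
tcp_pos: [0.5625, -0.0077, 0.0628]
tcp_rot: [0.039, 3.14, 0.0]
force: [0.2, 0.5, 0.4]
grip_width: 0.0
gripper_force: 0.0
t 17.5 p [ 0.5625 -0.0077  0.0628] yaw y 88.6 z [ 0.001  0.    -1.   ] q [ 0.27  0.46 -0.36  0.   -0.76 -1.87] F [0.2 0.5 0.4] w 3.4999640338975584e-05
tool shift cm [ 0.05 -0.03  0.08]
time: 18.5
tcp_pos: [0.5705, -0.0663, 0.0623]
tcp_rot: [-1.534, 2.741, -0.0]
force: [-1.1, -0.1, -0.6]
grip_width: 0.0002
gripper_force: 0.3
t 18.5 p [ 0.5705 -0.0663  0.0623] yaw y 148.5 z [ 0.  0. -1.] q [ 0.17  0.47 -0.33 -0.   -0.77 -0.72] F [-1.1 -0.1 -0.6] w 0.00021769481863463905
tool shift cm [ 0.51 -2.95  0.03]
```

```bash
python3 -m handwheel '1 0.28 -1 0 0 0 -0.1745;1 0.28 -1 0 0 0 -0.1745;1 0.24 -0.8 0 0 0 -0.14;1 0 -0.1 0 0 0 0;1 0 -0.1 0 0 0 0;1 0 -0.1 0 0 0 0;1 0 -0.1 0 0 0 0;1 0 0 0 0 0 0'
python3 w.py 593 -86 62
python3 -m handwheel '1 0 -0.1 0 0 0 0;1 0 -0.1 0 0 0 0;1 0 -0.1 0 0 0 0;1 0 -0.1 0 0 0 0;1 0 -0.1 0 0 0 0;1 0 0 0 0 0 0;1 0 0 0 0 0 0;1 0 0 0 0 0 0'
python3 w.py 593 -86 62
```

```text
time: 19.5
tcp_pos: [0.5941, -0.0845, 0.0621]
tcp_rot: [2.149, -2.285, -0.007]
force: [-7.9, -0.9, 5.6]
grip_width: -0.0002
gripper_force: 4.2
t 19.5 p [ 0.5941 -0.0845  0.0621] yaw y 176.5 z [-0.007 -0.    -1.   ] q [ 0.13  0.51 -0.26 -0.   -0.81 -0.19] F [-7.9 -0.9  5.6] w -0.00017827098852059412
tool shift cm [0.16 0.1  0.01]
time: 20.5
tcp_pos: [0.5943, -0.0846, 0.062]
tcp_rot: [2.143, -2.28, -0.018]
force: [-17.9, 2.1, 13.6]
grip_width: -0.0001
gripper_force: 9.5
t 20.5 p [ 0.5943 -0.0846  0.062 ] yaw y 176.4 z [-0.017 -0.    -1.   ] q [ 0.13  0.52 -0.25 -0.   -0.82 -0.19] F [-17.9   2.1  13.6] w -7.626182014735873e-05
tool shift cm [0.15 0.13 0.  ]
```

At its stop. Now I back off, lift, and check everything.

```bash
python3 -m handwheel '1 0 1 0 0 0 0;1 0 1.5 0 0 0 0;1 0 0 -4 0 0 0;1 0 0 -4 0 0 0;1 0 3 -4 0 0 0;1 0 3 -4 0 0 0;1 0 2 0 0 0 0;1 0 0 0 0 0 0'
python3 w.py 593 -86 62;python3 - <<'E'
from m import *
for n in('side',):
    p,d=grab_frame(n);sleeves(n,p,d)
    cv2.imwrite(f'pics/{n}5.png',cv2.resize(p[100:340,150:440,::-1],None,fx=2.5,fy=2.5))
    P=cloud(n,d);inb=(P[...,0]>.25)&(P[...,0]<.8)&(abs(P[...,1])<.35)
    m=((P[...,2]>.012)&inb).astype(np.uint8);N,l,s,c=cv2.connectedComponentsWithStats(m)
    for i in range(1,N):
        if s[i,4]>60:
            Q=P[l==i];print('obj',Q[:,:2].min(0).round(3),Q[:,:2].max(0).round(3))
E
```

```text
time: 21.5
tcp_pos: [0.4977, -0.0779, 0.2236]
tcp_rot: [-2.152, 2.283, -0.004]
force: [0.2, 0.2, 0.0]
grip_width: 0.0001
gripper_force: 0.0
t 21.5 p [ 0.4977 -0.0779  0.2236] yaw y 176.6 z [ 0.005  0.001 -1.   ] q [ 0.17  0.18 -0.3  -0.   -1.09 -0.23] F [0.2 0.2 0. ] w 9.983310830629955e-05
tool shift cm [ 0.27 -9.48 16.21]
side [247.  43.] 139 [ 475. -545.] [111.  18.] dir [0.21  0.978] z 0.076
side [234.  66.] 67 [ 531. -455.] [47. 20.] dir [0.129 0.992] z 0.075
side [145. 281.] 1077 [839.  41.] [753.   9.] dir [0. 1.] z 0.077
side [462. 162.] 112 [39.  8.] [ 36. 110.] dir [-0.388  0.921] z 0.09
side [230. 173.] 76 [614. -85.] [52. 11.] dir [0.058 0.998] z 0.081
side [291. 238.] 127 [513. 123.] [56. 12.] dir [0.079 0.997] z 0.08
side [247. 285.] 131 [631. 205.] [56. 12.] dir [0.06  0.998] z 0.08
obj [ 0.272 -0.098] [0.559 0.149]
obj [ 0.664 -0.35 ] [ 0.8   -0.331]
obj [ 0.437 -0.197] [0.74 0.23]
obj [ 0.387 -0.122] [ 0.421 -0.089]
obj [0.371 0.209] [0.436 0.274]
obj [0.554 0.212] [0.609 0.268]
obj [0.791 0.18 ] [0.8   0.226]
```

View pics/side5.png

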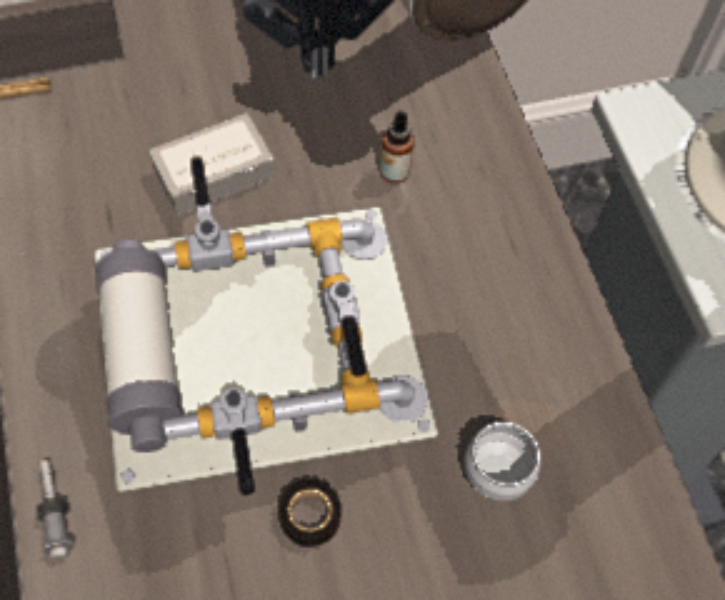

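The picture shows the outlet sleeve at (199,180) and the inlet sleeve at (243,460), both straight across their pipes. The bypass sleeve at (353,345) lies along the cross pipe. The cup, bottle, tape and tin haven't moved, and the robot is clear.

```bash
python3 -c "
from workcell import *
print(finish_job())"
```

```text
the job is handed in; nothing more can be done
None
```

The job is handed in: the bypass lever was pushed fully open first, then the inlet and outlet levers fully shut, each to its stop; the cup, bottle, tape and tin are where they stood, and the robot is clear after about 22 s.

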